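Lock the pastry tray with the deep-well T-key

TASK

Take the T-key from its white stand, lower it down the deep shaft of the tray clamp and fit it over the square stem at the bottom, feeling for the flats with light pressure only. With the key seated, turn the stem gently clockwise (seen from above) until the clamp arm is over the tray rim and home against its stop, then draw the key out and set it upright, all the way down, back in its stand without dropping it. Do not force the key or push the things lying around out of place.

Things in the scene. Friction and masses are not known exactly. Their poses are not given: they have to be found in the camera images.
- key: Loose steel T-key, 159 mm tall, about 0.36 kg (varies), standing upright in the stand at the start. Origin: centre of the open mouth at its lower end; z runs up the shank to the handle, x along the T-bar, y across it. Shank 15 mm across, from 32 to 141 mm above the origin, then the T-bar.
- key_grip (a point): Middle of the key's T-bar, 150 mm above the key's mouth, where it is gripped. Axes as the key. The bar is 92 mm long (x), 14 mm thick (y), 18 mm high (z).
- key_socket (a point): Centre of the mouth of the square socket at the key's foot (same point and axes as key). Socket 24 mm square outside (34 mm over corners), 16 mm square inside, 24 mm deep, flats parallel to the key's x and y; it fits the stem at every quarter turn, with 1 mm play each way.
- holder: Fixed white plastic key stand, block 90 x 90 x 75 mm. Origin: centre of its underside, z up. In the middle of its top is a round hole 40 mm across and 63 mm deep, floor 12 mm above the origin, in which the key stands.
- clamp: Fixed steel tray clamp and its tray. Origin: on the table on the shaft's axis; z up, x towards the tray. Square post 100 x 100 mm, top 156 mm above the table, base plate 140 x 120 x 8 mm. The tray of pastry balls (240 x 300 mm, balls up to 48 mm high) begins 65 mm from the axis on the +x side.
- shaft_mouth (a point): Centre of the mouth of the vertical round shaft, on top of the post, 156 mm above the table; axes as the clamp. The shaft is 40 mm across and runs down to 46 mm above the table. More than 40 N between key and clamp (stem included, all contacts added up) damages them: some 0.25 N m of turning.
- stem_top (a point): Middle of the top of the 14 mm square steel stem at rest, on the shaft's axis, 90 mm below its mouth; axes are the clamp's, they do NOT turn with the stem. The stem is sprung: it yields down 10 mm, 3 N at first, 9 N at its end, and springs up into the socket when the flats meet. Seated: key mouth 12 mm or more below this point; 14 to 18 is right, beyond 24 the socket bottoms.
- lock (a joint): Turn of stem and arm, rad: starts at 0 to 0.15, grows clockwise seen from above, rubber-cushioned stop at 0.9 (arm over the tray rim). Stays where left; takes about 0.1 N m. The angle of the stem's flats is not measured: they stand askew to the clamp's x and y at an angle that differs each time, so up to a quarter turn of feeling finds them; they turn with the lock.
- clamp_tip (a point): Free end of the dark steel clamp arm under the post, 98 mm from the axis, 35 mm above the table; moves with joint lock.
- shaker: Clear shaker jar with a metal cap, 64 mm across, 130 mm tall. Bystander, loose: leave in place. Origin: centre of its underside.
- ring_a: Ring doughnut 90 mm across, 30 mm high. Bystander, loose: leave in place. Origin: centre of its underside.
- ring_b: Ring doughnut 84 mm across, 28 mm high. Bystander, loose: leave in place. Origin: centre of its underside.
- clamshell: Clear pack 130 x 190 x 35 mm with six pastry balls. Bystander, loose: leave in place. Origin: centre of its underside.
- bowl: Steel bowl 140 mm across, 60 mm high. Bystander, loose: leave in place. Origin: centre of its underside.
There are look-alikes about, which are no part of the job. Leave any black or brown look-alike of the holder alone.

How it is judged:
On the way, in this order (a step that is already met when the one before it is completed fails the run):
1. the key is down the shaft and seated over the stem (mouth at least 12 mm below the stem's top at rest, within 6 mm of the axis), with the arm not yet turned (horizontal distance between key and stem_top below 0.006 m and z of key in the frame of stem_top below -0.012 m and value of joint lock below 0.5 rad), for 0.2 s.
2. with the key still seated, the lock is turned to its stop (over 0.78 rad) (horizontal distance between key and stem_top below 0.006 m and z of key in the frame of stem_top below -0.012 m and value of joint lock above 0.78 rad), for 0.2 s.
At the end, for the whole second after the job is handed in: The lock is turned to over 0.77 rad (stop at 0.9); the key stands upright (within 0.12 rad) and still in its stand, its mouth within 12 mm of the stand's axis and less than 17 mm above the stand's underside (the floor is at 12 mm) (value of joint lock above 0.77 rad and horizontal distance between key and holder below 0.012 m and z of key in the frame of holder below 0.017 m and angle between key's own z axis and vertical below 0.12 rad and linear speed of key below 0.02 m/s); the robot touches nothing.
It fails at once if the key is forced: more than 40 N between key and clamp (contact force between key and clamp above 40 N).
It fails at once if the key is dropped into its stand (faster than 0.6 m/s within the hole) (horizontal distance between key and holder below 0.02 m and z of key in the frame of holder below 0.075 m and linear speed of key above 0.6 m/s).
It fails at once if a bystander is moved by more than 30 mm (distance of any of shaker, ring_a, ring_b, clamshell, bowl from where it was at the start of the episode above 0.03 m).
It also fails if it takes over 72 s, if anything falls off the work surface, if the arm or the gripper's body presses on something with over 40 N, if the wrist force passes 120 N, or if a joint passes its speed limit or range.

ROBOT

A 6-joint arm with a two-finger parallel gripper is mounted at the origin on the work surface. World frame = base frame: x ahead of the robot, y to its left, z up, the work surface at z = 0. Lengths are in m, angles in rad, forces in N, time in s.
With the tool pointing down it reaches from about 0.425 to 0.95 m from the base axis. Payload 14.7 kg.
Tool frame: the origin (TCP) lies between the finger pads; the fingertips stand 22 mm ahead of it and the grasp point (between the pads) lies 3 mm ahead of it; z points along the fingers, y is the direction in which the jaws open and shut (so a half turn about z gives the same grasp; the last joint's range is limited). The gripper opens to 85 mm and grips with 20 to 120 N. Pads are 22 mm wide; open, the fingers measure 114 mm over their backs; the gripper's body (76 mm by 85 mm) begins 54 mm behind the grasp point. The pads swing forward as they close: fully open they stand 13 mm farther back than shut.
Start: joints at [1.108, 0.48, 1.596, -0, 1.065, -0.047], TCP at [0.263, 0.595, 0.253] pointing down, gripper open.
Joint ranges: [-2.75, 2.75], [-0.82, 2.05], [0.23, 2.67], [-1.56, 4.7], [0.09, 2.69], [-2.92, 2.92]. Speed limits (rad/s): [1.89, 1.89, 2.39, 3.01, 3.01, 3.01].

INTERFACE

Orientations are given as a 3x3 rotation matrix whose columns are the frame's x, y, z axes.
In Python, from bench import manip gives the robot as it stands.
- The arm moves only by the tool drive_tool, never from a script. Its argument "moves" is a list of rows, each a list of 3 entries, a list of its own where there are three numbers: the opening in per cent of the stroke, from 0 (shut) to 100 (fully open), then the shift along the world's x, y, z in mm, then the turn, a rotation vector about the world's x, y, z in degrees. A call has 1 to 10 rows; each row is the pose to reach, as a shift and turn from the pose commanded when the call began; what a row does not reach only later rows make up. A row lasts 1/8 s, in which the tool goes at most 62.5 mm and 10.7 degrees, less where a joint would pass 70% of its speed; a pose out of reach is approached as far as the arm can. A call with a gripper value outside its range is refused whole. The fingers move at their own pace and stop on an object; "force" is the grip in N (left out, the last holds). Time passes only in rows, so rows that repeat a pose let the fingers close. It gives the time, the measured TCP pose, the force and the opening at its end, in the units of the state.
- manip.get_state(): the state, without advancing time (a new reading comes with each control period).
- manip.snapshot(name): name is "scene" or "side" or "wrist"; returns a dict with "image" (420x560x3 uint8, blue, green, red), "fovy" (degrees; the focal length in pixels is half the picture's height over the tangent of half this angle, whatever the lens; pixels are square), "cx", "cy" (the principal point, pixels), "dist_coeffs" ([k1, k2, p1, p2, k3] as OpenCV has them; the pictures are not rectified), "position" and "attitude" of the camera in the world; the wrist camera has in their place "T_tool_cam" (4x4, takes a point from camera to tool coordinates, whose origin is the TCP and whose axes are the flange's). Camera axes: x right, y up, looking along -z (the intrinsics and any distortion apply to the point x, -y, -z); pixel columns grow to the right and rows downward; lengths in m; the calibration is good to about 2 mm. A picture is of the moment at which its call begins: read the wrist's pose just before it. There is no depth.
- manip.hand_in(): hands the job in, once; it reports no verdict.
The state is a dict: "time_s": time; "joint_positions": joint angles; "joint_velocities": joint speeds; "effort": joint torques, N m; "position": TCP position; "ee_rot": TCP orientation; "ft_force": force on the tool from outside, world axes, zero at the start; "ft_torque": the same for the moment, N m; "gripper_width": finger opening in m.
Only numpy, scipy, OpenCV 4.12 (cv2) and the standard library are available. Lean on these libraries where they do the work, as an engineer would, in place of code of your own. Each camera call takes 0.05 s, during which the arm holds its last target.

## Working session

There is one attempt and no reset: what is moved stays moved. The work goes in short steps, Python scripts to look and compute and a tool call to move; the robot and the scene stay as the last step left them, time stands still between calls to the robot, and variables do not carry over. Pictures are saved under pics/ and viewed, and the job is handed in when it is done.

Besides the shell and the picture viewer there is one more tool, called after "Request:" in YAML: its name, and indented under it one key for each argument. drive_tool: Moves the arm, as the interface text tells. Its arguments: {"type":"object","properties":{"moves":{"type":"array"},"force":{"type":"number"}},"required":["moves"]}

```bash
ls; mkdir -p pics; cat > h.py <<'E'
import numpy as np, cv2
from bench import manip
def snap(n,fn=None):
    st=manip.get_state(); s=manip.snapshot(n)
    if fn: cv2.imwrite('pics/'+fn,s['image'])
    if 'T_tool_cam' in s:
        T=np.eye(4);T[:3,:3]=st['ee_rot'];T[:3,3]=st['position'];T=T@np.array(s['T_tool_cam'])
        s['R'],s['p']=T[:3,:3],T[:3,3]
    else:
        s['R']=np.array(s['attitude']).reshape(3,3);s['p']=np.array(s['position'])
    f=210/np.tan(np.radians(s['fovy'])/2)
    s['K']=np.array([[f,0,s['cx']],[0,f,s['cy']],[0,0,1]]);s['d']=np.array(s['dist_coeffs'])
    return s
def ray(s,u,v):
    q=cv2.undistortPoints(np.array([[[u,v]]],float),s['K'],s['d'])[0,0]
    d=s['R']@np.array([q[0],-q[1],-1]);return s['p'],d/np.linalg.norm(d)
def onz(s,u,v,z):
    p,d=ray(s,u,v);return p+d*(z-p[2])/d[2]
def proj(s,P):
    c=s['R'].T@(np.array(P)-s['p']);c=np.array([c[0],-c[1],-c[2]])
    return cv2.projectPoints(c.reshape(1,1,3),np.zeros(3),np.zeros(3),s['K'],s['d'])[0].ravel()
def tri(*rs):
    A=0;b=0
    for p,d in rs:
        M=np.eye(3)-np.outer(d,d);A=A+M;b=b+M@p
    return np.linalg.solve(A,b)
E
python3 - <<'E'
from h import *
for n in ['scene','side','wrist']:
    s=snap(n,n+'0.png');print(n,s['p'].round(3),s['R'].round(3).tolist(),s['fovy'],s['cx'],s['cy'],s['d'])
    print(s['image'].shape)
print(manip.get_state())
E
```

```text
pics
scene [0.917 0.552 0.877] [[-0.809, -0.416, 0.416], [0.588, -0.588, 0.555], [0.014, 0.693, 0.72]] 55.67506372634 280.3198936862602 207.1086205885993 [-0.06723362  0.          0.          0.          0.        ]
(420, 560, 3)
side [ 0.254 -0.946  1.187] [[0.972, 0.179, -0.152], [-0.234, 0.713, -0.66], [-0.01, 0.678, 0.735]] 47.33715915229886 274.29278508106427 212.17685916082462 [-0.16627904  0.          0.          0.          0.        ]
(420, 560, 3)
wrist [0.201 0.623 0.373] [[0.403, -0.883, -0.241], [0.915, 0.388, 0.108], [-0.002, -0.264, 0.964]] 69.90009170765866 282.9032185551867 211.09590158508203 [-0.02284595  0.          0.          0.          0.        ]
(420, 560, 3)
{'time_s': 0.15, 'joint_positions': array([ 1.10836358e+00,  4.80728994e-01,  1.59673950e+00,  2.32124565e-05,
        1.06512067e+00, -4.66071101e-02]), 'joint_velocities': array([ 1.32032995e-04, -1.20160743e-03, -2.86130275e-03, -8.17531850e-05,
        5.17394272e-05, -4.58395531e-04]), 'effort': array([ 2.02381685e-03, -9.51166248e+01, -4.30465078e+01, -6.21997856e-05,
        7.85153912e-03, -8.87769329e-05]), 'position': array([0.2624056 , 0.59434286, 0.25278921]), 'ee_rot': array([[-9.14778558e-01,  4.03955413e-01, -4.62746060e-04],
       [ 4.03955672e-01,  9.14778135e-01, -8.82790566e-04],
       [ 6.67019506e-05, -9.94486777e-04, -9.99999503e-01]]), 'ft_force': array([-0.07118234,  0.28365436,  0.28997835]), 'ft_torque': array([ 0.0337571 , -0.03086597,  0.02867024]), 'gripper_width': 0.08547887432657404}
```

View pics/scene0.png

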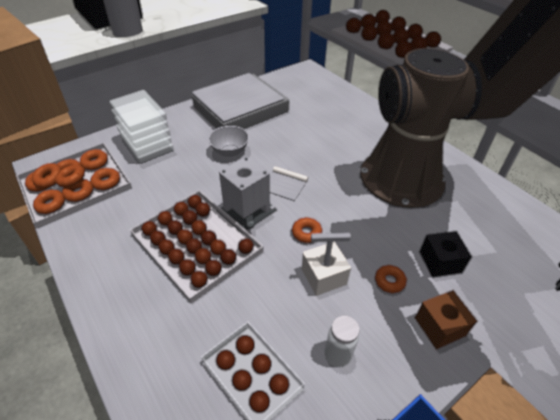

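View pics/side0.png

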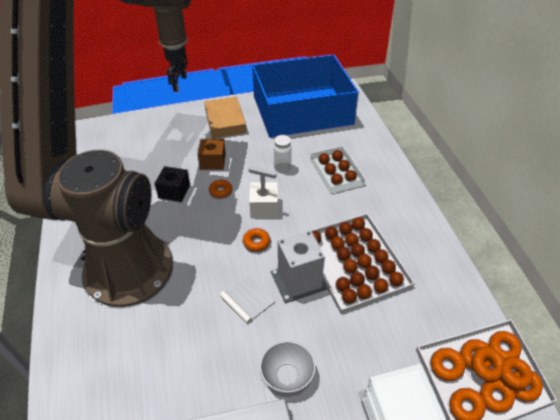

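View pics/wrist0.png

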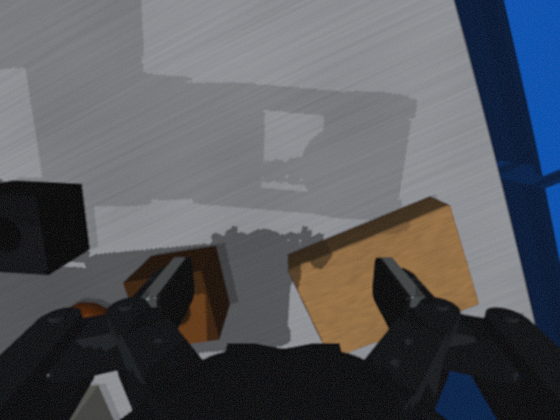

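The stand could be the white block (scene 326,268; side 265,200), the black block (445,254; side 172,184) or the brown one (446,320; side 211,153). I choose the white one, which has the T-key in it. The clamp post is at scene (246,190), side (301,262). I'll check these in close crops.

```bash
python3 - <<'E'
import cv2,numpy as np
a=cv2.imread('pics/scene0.png');b=cv2.imread('pics/side0.png')
A=cv2.resize(a[145:305,200:360],(640,640)[:2],interpolation=cv2.INTER_CUBIC)[:600]
cv2.imwrite('pics/c1.png',cv2.resize(a[150:300,200:400],(800,600),interpolation=cv2.INTER_CUBIC))
cv2.imwrite('pics/c2.png',cv2.resize(b[155:305,200:400],(800,600),interpolation=cv2.INTER_CUBIC))
E
```

```text
(no output)
```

View pics/c1.png

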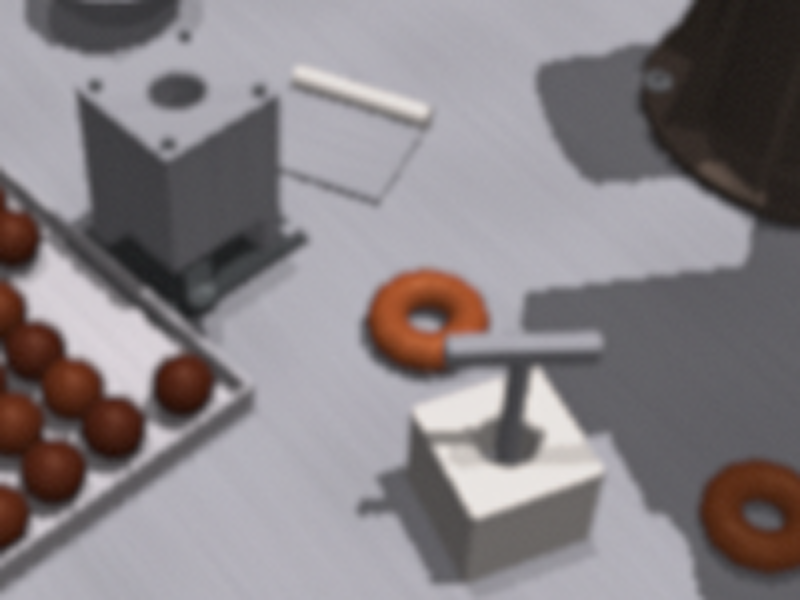

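View pics/c2.png

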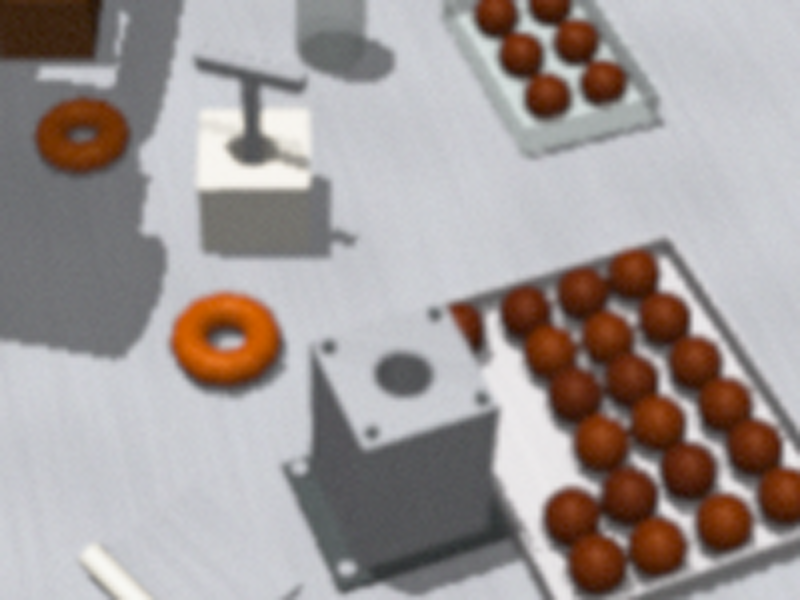

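The crops show the T-key in the white stand. The bar ends are at scene (312,237)/(350,235.5) and side (249,171)/(276,176). The shaft mouth is at scene (244,173), side (301,248.5). Next I locate them.

```bash
python3 - <<'E'
from h import *
a=snap('scene');b=snap('side')
ca=lambda u,v:(200+u/4-.4,150+v/4-.4)
cb=lambda u,v:(200+u/4-.4,155+v/4-.4)
def show(n,pa,pb,z):
    A=onz(a,*ca(*pa),z);B=onz(b,*cb(*pb),z);print(n,A.round(4),B.round(4),'tri',tri(ray(a,*ca(*pa)),ray(b,*cb(*pb))).round(4))
show('barL',(447,349),(196,63),.162)
show('barR',(602,342),(305,84),.162)
show('barL/R swapped',(447,349),(305,84),.162)
show('barR swapped',(602,342),(196,63),.162)
show('shaft',(177,91),(404,374),.156)
# stand top corners z=.075
for n,p in [('front',(470,522)),('right',(605,468)),('left',(412,410)),('back',(540,365))]: print(n,onz(a,*ca(*p),.075).round(4))
for n,p in [('fl',(198,189)),('fr',(311,189)),('bl',(203,107)),('br',(309,110))]: print('side',n,onz(b,*cb(*p),.075).round(4))
for n,p in [('l',(77,94)),('front',(166,158)),('r',(280,97))]: print('post',n,onz(a,*ca(*p),.156).round(4))
for n,p in [('ul',(313,346)),('ll',(363,448)),('lr',(498,408)),('ur',(443,305))]: print('post side',n,onz(b,*cb(*p),.156).round(4))
E
```

```text
barL [0.5022 0.1205 0.162 ] [0.4284 0.1698 0.162 ] tri [0.4623 0.1338 0.1684]
barR [0.4245 0.1694 0.162 ] [0.5064 0.1249 0.162 ] tri [0.4725 0.1569 0.1655]
barL/R swapped [0.5022 0.1205 0.162 ] [0.5064 0.1249 0.162 ] tri [0.5049 0.1222 0.1652]
barR swapped [0.4245 0.1694 0.162 ] [0.4284 0.1698 0.162 ] tri [0.427  0.1696 0.1633]
shaft [ 0.505  -0.1687  0.156 ] [ 0.505  -0.1675  0.156 ] tri [ 0.5051 -0.168   0.1565]
front [0.525  0.1802 0.075 ]
right [0.4322 0.1985 0.075 ]
left [0.5013 0.0941 0.075 ]
back [0.4108 0.1137 0.075 ]
side fl [0.415  0.1165 0.075 ]
side fr [0.5033 0.0944 0.075 ]
side bl [0.4381 0.2093 0.075 ]
side br [0.5236 0.184  0.075 ]
post l [ 0.5626 -0.2055  0.156 ]
post front [ 0.5467 -0.1164  0.156 ]
post r [ 0.4509 -0.1228  0.156 ]
post side ul [ 0.4504 -0.1284  0.156 ]
post side ll [ 0.4617 -0.2211  0.156 ]
post side lr [ 0.5587 -0.2112  0.156 ]
post side ur [ 0.5484 -0.1144  0.156 ]
```

```bash
python3 - <<'E'
from h import *
from scipy.spatial.transform import Rotation as Ro
st=manip.get_state();s=snap('wrist')
R=Ro.from_rotvec(np.radians([6,14,0])).as_matrix()
o=R@(s['p']-st['position']);print(o,(R@s['R'])[:,2])
t=np.array([.505,-.168,.345])-o;print(t,((t-st['position'])*1000).round())
E
```

```text
[-0.03032163  0.0148136   0.13433752] [-1.67981505e-04  4.15525799e-03  9.99991353e-01]
[ 0.53532163 -0.1828136   0.21066248] [ 273. -777.  -42.]
```

Request:
drive_tool:
  moves:
    - [100,[30,-40,60],[0,0,0]]
    - [100,[60,-90,100],[0,0,0]]
    - [100,[90,-140,100],[0,0,0]]
    - [100,[120,-190,100],[0,0,0]]
    - [100,[150,-240,100],[0,0,0]]
    - [100,[170,-295,100],[0,0,0]]
    - [100,[190,-350,100],[0,0,0]]
    - [100,[205,-410,100],[0,0,0]]
    - [100,[220,-470,100],[0,0,0]]
    - [100,[235,-530,100],[0,0,0]]

```text
time_s: 1.55
position: [0.4977, 0.0626, 0.3535]
ee_rot: [[-0.915, 0.404, 0.001], [0.404, 0.915, 0.0], [-0.0, 0.0, -1.0]]
ft_force: [1.2, 0.1, -0.5]
gripper_width: 0.0853
```

Request:
drive_tool:
  moves:
    - [100,[10,-60,0],[0,0,0]]
    - [100,[20,-120,0],[0,5,0]]
    - [100,[30,-180,-40],[3,8,0]]
    - [100,[38,-247,-90],[6,14,0]]
    - [100,[38,-247,-142],[6,14,0]]
    - [100,[38,-247,-142],[6,14,0]]
    - [100,[38,-247,-142],[6,14,0]]

```text
time_s: 2.42
position: [0.5354, -0.1819, 0.2117]
ee_rot: [[-0.882, 0.404, -0.242], [0.39, 0.915, 0.104], [0.264, -0.003, -0.965]]
ft_force: [0.2, 0.3, 0.6]
gripper_width: 0.0857
```

```bash
python3 - <<'E'
from h import *
s=snap('wrist','w1.png');print(s['p'],s['R'].round(3).tolist(),proj(s,[.505,-.168,.156]),manip.get_state()['time_s'])
E
```

```text
[ 0.50504714 -0.16716978  0.34576767] [[0.403, -0.915, 0.0], [0.915, 0.403, 0.004], [-0.003, -0.001, 1.0]] [282.68134803 211.2423897 ] 2.475
```

View pics/w1.png

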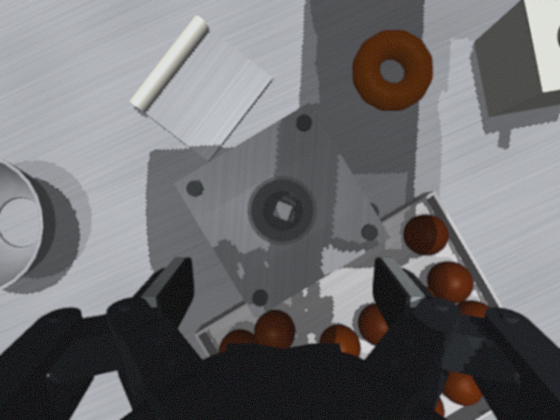

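Looking straight down the shaft: the mouth is centred at about (282,210), and the square stem is visible at about (285,210). I'll measure its angle.

```bash
python3 - <<'E'
from h import *
s=snap('wrist');im=s['image']
c=im[165:255,230:340];cv2.imwrite('pics/w1c.png',cv2.resize(c,None,fx=7,fy=6.6,interpolation=cv2.INTER_CUBIC)[:600,:800])
g=cv2.cvtColor(im,cv2.COLOR_BGR2GRAY)
print(g[196:224,270:300])
m=np.zeros_like(g)
big=(g>75).astype(np.uint8);yy,xx=np.mgrid[:420,:560]
big[(xx-284)**2+(yy-210)**2>20**2]=0
n,l,stt,cen=cv2.connectedComponentsWithStats(big)
print(stt,cen)
cs=max(cv2.findContours(big,0,1)[0],key=cv2.contourArea)
r=cv2.minAreaRect(cs);bx=cv2.boxPoints(r);print(r,bx)
P=np.array([onz(s,u,v,.066) for u,v in bx]);print(P.round(4),P.mean(0))
for i in range(4):
    d=P[(i+1)%4]-P[i];print(np.degrees(np.arctan2(d[1],d[0])),np.linalg.norm(d))
# mouth circle
for u,v in [(248,210),(317,210),(282,176),(282,244)]: print(onz(s,u,v,.156))
E
```

```text
[[ 45  44  45  44  45  42  45  46  46  50  47  50  59  61  62  63  60  55
   52  52  52  50  54  55  59  57  60  58  53  56]
 [ 47  43  46  46  42  46  48  49  49  52  47  55  60  66  65  64  67  64
   60  57  56  47  47  55  51  58  61  58  55  55]
 [ 47  47  47  41  48  45  45  47  43  53  49  54  60  62  60  64  66  62
   64  60  62  57  50  49  47  49  53  52  53  57]
 [ 47  47  48  48  46  47  48  52  65  63  57  53  50  53  55  60  59  65
   64  63  60  58  55  50  44  47  48  50  49  49]
 [ 43  48  44  45  48  48  56  74  89  85  76  64  58  54  53  56  57  60
   61  66  62  64  54  58  48  45  41  43  45  47]
 [ 46  48  49  43  46  45  65  93 112 114 104  93  81  71  64  58  53  51
   54  59  61  62  64  61  53  46  44  41  39  47]
 [ 47  51  48  49  45  49  76 104 121 125 120 112 107 103  88  78  65  60
   50  57  59  66  67  68  62  51  44  41  42  42]
 [ 47  48  46  50  43  58  79 111 124 129 128 124 123 118 113 102  91  77
   75  60  61  63  68  69  63  51  42  47  42  49]
 [ 44  51  48  45  49  64  96 119 126 129 128 128 127 125 125 119 113 104
  100  88  76  67  58  59 
[... 2491 characters left out ...]
3 209.50016812]
 [282.13833992 209.34387352]]
((281.82757568359375, 209.4310302734375), (16.341190338134766, 16.155494689941406), 21.801406860351562) [[271.24136 213.89655]
 [277.24136 198.89655]
 [292.4138  204.96552]
 [286.4138  219.96552]]
[[ 0.5039 -0.1791  0.066 ]
 [ 0.4933 -0.1684  0.066 ]
 [ 0.5042 -0.1576  0.066 ]
 [ 0.5148 -0.1684  0.066 ]] [ 0.50402018 -0.16838931  0.066     ]
134.4753751088284 0.015104150723128814
44.47956206210381 0.015275577096488484
-45.51226440235077 0.015102445532523292
-135.51404303169298 0.015278835385361879
[ 0.49614339 -0.18774804  0.156     ]
[ 0.51378003 -0.1476011   0.156     ]
[ 0.48506186 -0.15927034  0.156     ]
[ 0.52462609 -0.17665133  0.156     ]
```

View pics/w1c.png

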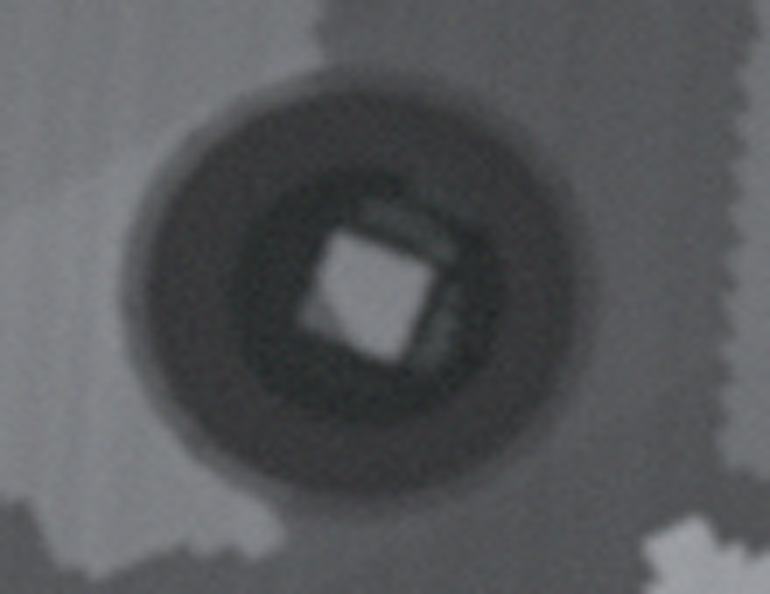

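The stem's flats stand at about 44.5° (mod 90°) and the shaft axis is at (0.505,-0.168). Next I take an overhead look at the key.

Request:
drive_tool:
  moves:
    - [100,[0,30,50],[0,0,0]]
    - [100,[-5,90,80],[0,0,0]]
    - [100,[-10,150,80],[0,0,0]]
    - [100,[-20,210,80],[0,0,0]]
    - [100,[-30,270,80],[0,0,0]]
    - [100,[-39,314,80],[0,0,0]]
    - [100,[-39,314,80],[0,0,0]]
    - [100,[-39,314,80],[0,0,0]]

```text
time_s: 3.52
position: [0.4966, 0.1321, 0.2929]
ee_rot: [[-0.884, 0.402, -0.239], [0.388, 0.916, 0.103], [0.26, -0.002, -0.966]]
ft_force: [-0.3, -0.3, -0.0]
gripper_width: 0.0854
```

```bash
python3 - <<'E'
from h import *
s=snap('wrist','w2.png');print(s['p'],proj(s,[.4655,.146,.171]))
im=s['image'];cv2.imwrite('pics/w2c.png',cv2.resize(im[100:325,130:430],None,fx=2.66,fy=2.66,interpolation=cv2.INTER_CUBIC))
E
```

```text
[0.46581681 0.14685993 0.42694387] [282.50519755 209.84057084]
```

View pics/w2c.png

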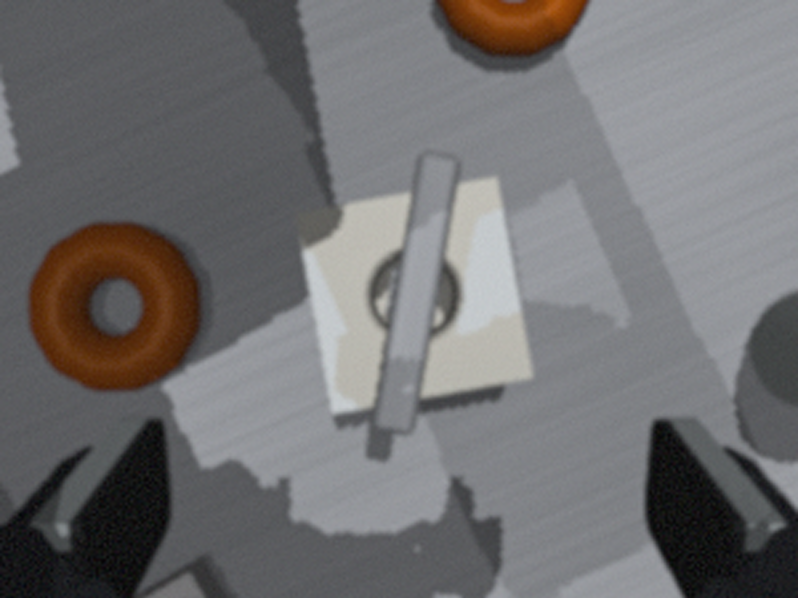

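Overhead, the bar runs from crop (440,155) to (395,430), and the stand's hole is centred at about (415,293).

```bash
python3 - <<'E'
from h import *
s=snap('wrist')
c=lambda u,v:(130+(u+.5)/2.66-.5,100+(v+.5)/2.66-.5)
A=onz(s,*c(440,155),.171);B=onz(s,*c(395,430),.171);print(A,B,(A+B)/2,np.linalg.norm(A-B),np.degrees(np.arctan2(*(A-B)[1::-1])))
print('hole',onz(s,*c(415,293),.075))
P=[onz(s,*c(*p),.075) for p in [(300,244),(497,177),(533,377),(332,414)]];print(np.array(P).round(4),np.mean(P,0))
st=manip.get_state();print(st['time_s'],st['position'])
E
```

```text
[0.42948711 0.17299195 0.171     ] [0.50427593 0.12442984 0.171     ] [0.46688152 0.14871089 0.171     ] 0.08917200386234864 147.00340541052583
hole [0.46691896 0.14853511 0.075     ]
[[0.4268 0.1109 0.075 ]
 [0.4347 0.2021 0.075 ]
 [0.5217 0.1812 0.075 ]
 [0.501  0.0936 0.075 ]] [0.47105379 0.14694958 0.075     ]
3.625 [0.49683547 0.13120035 0.29222706]
```

```bash
python3 - <<'E'
from h import *
from scipy.spatial.transform import Rotation as Ro
st=manip.get_state();R=st['ee_rot']
a=np.radians(57.3);y=np.array([np.cos(a),np.sin(a),0]);z=np.array([0,0,-1]);T=np.column_stack([np.cross(y,z),y,z])
print(np.degrees(Ro.from_matrix(T@R.T).as_rotvec()), (np.array([.4664,.1475,.166])-st['position'])*1000)
E
```

```text
[ -7.06599684 -13.41282596  -8.81710496] [ -30.43547485   16.29964541 -126.22705783]
```

Request:
drive_tool:
  moves:
    - [100,[-15,8,0],[-4,-7,-4]]
    - [100,[-30,16,0],[-7.1,-13.4,-8.8]]
    - [100,[-30,16,-20],[-7.1,-13.4,-8.8]]
    - [100,[-30,16,-70],[-7.1,-13.4,-8.8]]
    - [100,[-30,16,-110],[-7.1,-13.4,-8.8]]
    - [100,[-30,16,-126],[-7.1,-13.4,-8.8]]
    - [100,[-30,16,-126],[-7.1,-13.4,-8.8]]
    - [100,[-30,16,-126],[-7.1,-13.4,-8.8]]

```text
time_s: 4.62
position: [0.4672, 0.1473, 0.1662]
ee_rot: [[-0.841, 0.541, -0.001], [0.541, 0.841, -0.0], [0.001, -0.001, -1.0]]
ft_force: [-0.2, 0.6, 0.2]
gripper_width: 0.0853
```

```bash
python3 - <<'E'
from h import *
print(manip.get_state())
s=snap('scene','s2.png');t=snap('side','d2.png')
i=np.hstack([cv2.resize(s['image'][170:310,260:400],(400,400),interpolation=2),cv2.resize(t['image'][110:250,200:340],(400,400),interpolation=2)]);cv2.imwrite('pics/g1.png',i)
E
```

```text
{'time_s': 4.625, 'joint_positions': array([ 2.43437448e-01,  3.79112741e-01,  2.04385946e+00,  1.05388013e-04,
        7.19430759e-01, -7.56139131e-01]), 'joint_velocities': array([ 5.61994599e-03, -9.33199021e-03, -9.80661452e-05,  7.55713920e-04,
       -6.99581276e-04,  1.78480829e-05]), 'effort': array([-1.35027263e-01, -7.09185791e+01, -3.02008152e+01, -6.16275327e-03,
        1.16966918e-02, -4.62223325e-03]), 'position': array([0.46724851, 0.14729284, 0.16617022]), 'ee_rot': array([[-8.41199014e-01,  5.40725044e-01, -8.03153589e-04],
       [ 5.40725300e-01,  8.41199223e-01, -1.27917762e-04],
       [ 6.06443837e-04, -5.41889761e-04, -9.99999669e-01]]), 'ft_force': array([-0.17165389,  0.64678121,  0.19529916]), 'ft_torque': array([ 0.00985644, -0.04708115, -0.00737523]), 'gripper_width': 0.0852643340141635}
```

View pics/g1.png

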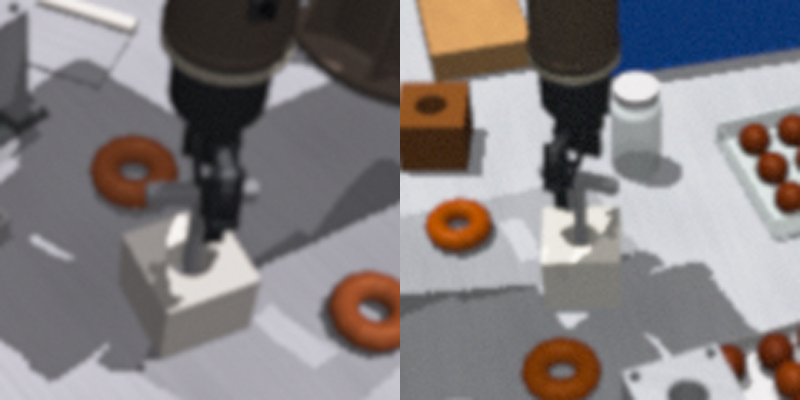

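The fingers straddle the bar between its ends, so I close them.

Request:
drive_tool:
  moves:
    - [0,[0,0,0],[0,0,0]]
    - [0,[0,0,0],[0,0,0]]
    - [0,[0,0,0],[0,0,0]]
    - [0,[0,0,0],[0,0,0]]
    - [0,[0,0,0],[0,0,0]]
    - [0,[0,0,0],[0,0,0]]
    - [0,[0,0,0],[0,0,0]]
    - [0,[0,0,0],[0,0,0]]
  force: 70

```text
time_s: 5.72
position: [0.4667, 0.1477, 0.1655]
ee_rot: [[-0.842, 0.54, -0.001], [0.54, 0.842, -0.0], [0.001, -0.001, -1.0]]
ft_force: [-0.4, 2.1, 4.8]
gripper_width: 0.013
```

Request:
drive_tool:
  moves:
    - [0,[0,0,5],[0,0,0]]
    - [0,[0,0,10],[0,0,0]]
    - [0,[0,0,20],[0,0,0]]
    - [0,[0,0,40],[0,0,0]]
    - [0,[0,0,70],[0,0,0]]
    - [0,[0,0,110],[0,0,0]]
    - [0,[0,0,150],[0,0,0]]
    - [0,[0,0,180],[0,0,0]]
    - [0,[0,0,180],[0,0,0]]

```text
time_s: 6.85
position: [0.4674, 0.1478, 0.3477]
ee_rot: [[-0.842, 0.54, 0.002], [0.54, 0.842, 0.001], [-0.002, 0.002, -1.0]]
ft_force: [0.6, 0.5, -5.2]
gripper_width: 0.0128
```

```bash
python3 - <<'E'
from h import *
print(manip.get_state()['ft_force'],manip.get_state()['position'])
s=snap('scene','s3.png');t=snap('side','d3.png')
i=np.hstack([cv2.resize(s['image'][130:330,230:430],(400,400),interpolation=2),cv2.resize(t['image'][80:280,170:370],(400,400),interpolation=2)]);cv2.imwrite('pics/g2.png',i)
E
```

```text
[ 0.64778579  0.45338771 -5.2316973 ] [0.4673765  0.14783452 0.34765068]
```

View pics/g2.png

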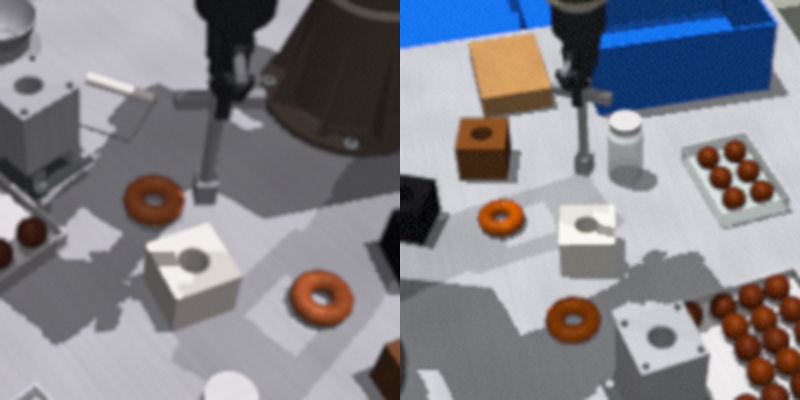

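Request:
drive_tool:
  moves:
    - [0,[5,-30,10],[0,0,0]]
    - [0,[10,-75,10],[0,0,0]]
    - [0,[15,-120,10],[0,0,-3]]
    - [0,[20,-165,10],[0,0,-6]]
    - [0,[25,-210,10],[0,0,-9]]
    - [0,[30,-255,10],[0,0,-12.8]]
    - [0,[35,-295,10],[0,0,-12.8]]
    - [0,[38,-316,10],[0,0,-12.8]]
    - [0,[38,-316,0],[0,0,-12.8]]
    - [0,[38,-316,-5],[0,0,-12.8]]

```text
time_s: 8.2
position: [0.5039, -0.1674, 0.3388]
ee_rot: [[-0.701, 0.713, -0.004], [0.713, 0.701, 0.001], [0.004, -0.002, -1.0]]
ft_force: [-0.9, 0.7, -4.2]
gripper_width: 0.0127
```

```bash
python3 - <<'E'
from h import *
print(manip.get_state()['ft_force'],manip.get_state()['position'],manip.get_state()['ft_torque'])
s=snap('scene','s4.png');t=snap('side','d4.png')
for z in (.194,.33):
  P=manip.get_state()['position'].copy();P[2]=z;print(z,proj(s,P),proj(t,P))
i=np.hstack([cv2.resize(s['image'][100:230,180:310],(400,400),interpolation=2),cv2.resize(t['image'][150:280,240:370],(400,400),interpolation=2)]);cv2.imwrite('pics/g3.png',i)
E
```

```text
[-0.94687378  0.68639541 -4.17027405] [ 0.50385693 -0.16738991  0.33883391] [ 0.0472631   0.0092384  -0.02444938]
0.194 [243.7485332  161.77215651] [300.66950755 239.26633152]
0.33 [240.89958782 118.57389355] [302.38156928 204.23708201]
```

View pics/g3.png

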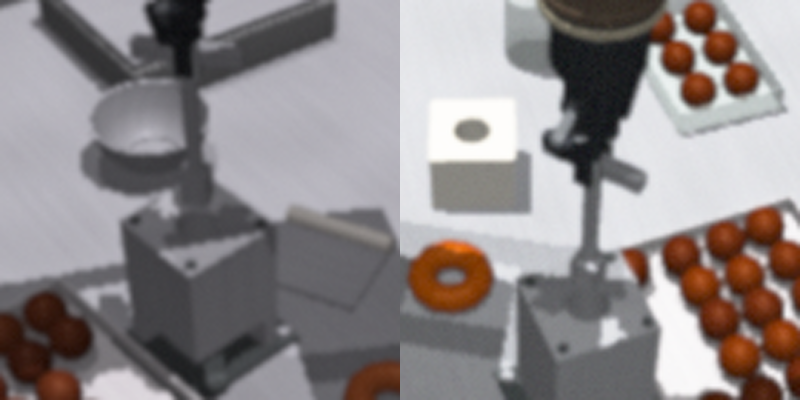

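```bash
python3 - <<'E'
from h import *
s=snap('scene');t=snap('side')
for z in (.185,.217,.33):
  P=manip.get_state()['position'].copy();P[2]=z;print(z,proj(s,P),proj(t,P))
i=np.hstack([cv2.resize(s['image'][110:185,220:270],(400,600),interpolation=2),cv2.resize(t['image'][190:265,275:325],(400,600),interpolation=2)]);cv2.imwrite('pics/g4.png',i)
E
```

```text
0.185 [243.70385882 164.35871849] [300.76762663 241.45309787]
0.217 [243.07745421 155.01267891] [301.1505115  233.79931271]
0.33 [240.65962708 118.57172569] [302.60385328 204.30140134]
```

View pics/g4.png

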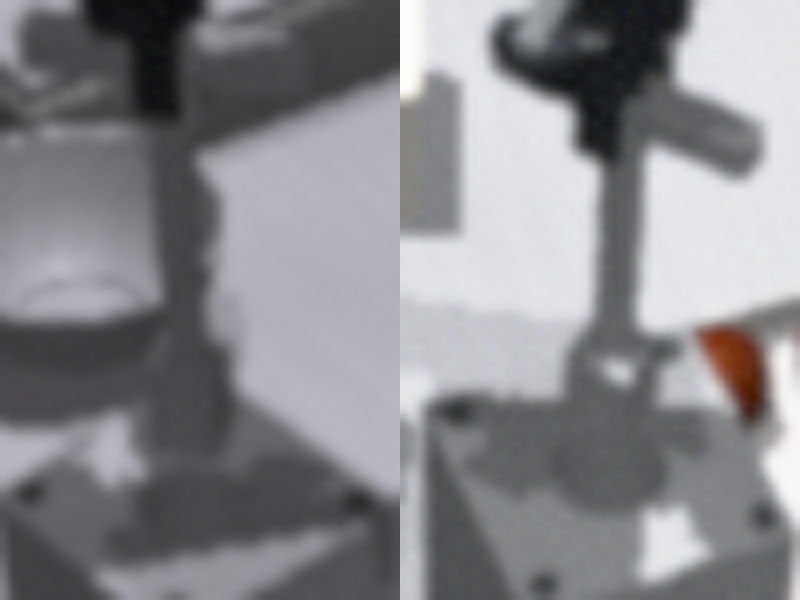

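Request:
drive_tool:
  moves:
    - [0,[1,-0.5,-8],[0,0,0]]
    - [0,[1,-0.5,-18],[0,0,0]]
    - [0,[1,-0.5,-28],[0,0,0]]
    - [0,[1,-0.5,-38],[0,0,0]]
    - [0,[1,-0.5,-46],[0,0,0]]
    - [0,[1,-0.5,-50],[0,0,0]]
    - [0,[1,-0.5,-50],[0,0,0]]

```text
time_s: 9.28
position: [0.5055, -0.1689, 0.2901]
ee_rot: [[-0.701, 0.713, -0.002], [0.713, 0.701, 0.0], [0.002, -0.002, -1.0]]
ft_force: [1.1, -0.1, -4.0]
gripper_width: 0.0126
```

Request:
drive_tool:
  moves:
    - [0,[0,0.5,-10],[0,0,0]]
    - [0,[0,0.5,-22],[0,0,0]]
    - [0,[0,0.5,-34],[0,0,0]]
    - [0,[0,0.5,-44],[0,0,0]]
    - [0,[0,0.5,-52],[0,0,0]]
    - [0,[0,0.5,-56],[0,0,0]]
    - [0,[0,0.5,-56],[0,0,0]]

```text
time_s: 10.15
position: [0.5055, -0.1684, 0.2341]
ee_rot: [[-0.701, 0.713, -0.002], [0.713, 0.701, 0.0], [0.002, -0.001, -1.0]]
ft_force: [0.5, -0.2, -4.3]
gripper_width: 0.0127
```

```bash
python3 - <<'E'
from h import *
s=manip.get_state();print(s['ft_force'],s['position'],s['ft_torque'])
E
```

```text
[ 0.52885998 -0.24536385 -4.28919915] [ 0.50548917 -0.16836388  0.23411723] [ 0.00936887 -0.00616599 -0.00162526]
```

Request:
drive_tool:
  moves:
    - [0,[0,0,-6],[0,0,0]]
    - [0,[0,0,-11],[0,0,0]]
    - [0,[0,0,-14],[0,0,0]]
    - [0,[0,0,-17],[0,0,0]]
    - [0,[0,0,-19],[0,0,0]]
    - [0,[0,0,-19],[0,0,0]]

```text
time_s: 10.9
position: [0.5056, -0.1684, 0.2154]
ee_rot: [[-0.701, 0.713, -0.002], [0.713, 0.701, -0.0], [0.001, -0.001, -1.0]]
ft_force: [-0.7, 1.5, 0.3]
gripper_width: 0.0128
```

Request:
drive_tool:
  moves:
    - [0,[-0.5,0.5,-1],[0,0,-2]]
    - [0,[-0.5,0.5,-1],[0,0,-4]]
    - [0,[-0.5,0.5,-1],[0,0,-4]]

```text
time_s: 11.28
position: [0.5052, -0.168, 0.2145]
ee_rot: [[-0.649, 0.761, -0.001], [0.761, 0.649, -0.0], [0.001, -0.001, -1.0]]
ft_force: [0.2, -1.3, 1.0]
gripper_width: 0.013
```

Request:
drive_tool:
  moves:
    - [0,[-0.5,0,0],[0,0,0]]
    - [0,[-0.5,0,0],[0,0,0]]

```text
time_s: 11.52
position: [0.5047, -0.1679, 0.2144]
ee_rot: [[-0.65, 0.76, -0.002], [0.76, 0.65, 0.0], [0.001, -0.001, -1.0]]
ft_force: [2.0, -1.7, 1.8]
gripper_width: 0.0128
```

```bash
python3 - <<'E'
from h import *
s=manip.get_state();print(s['ft_force'],s['position'],s['ft_torque'])
E
```

```text
[ 2.03783338 -1.71953865  1.81179473] [ 0.50467329 -0.16794571  0.21439952] [-0.39347152 -0.32331879 -0.04205584]
```

Request:
drive_tool:
  moves:
    - [0,[0,0,1],[0,0,3]]
    - [0,[0,0.7,1],[0,0,3]]
    - [0,[0,1.2,1],[0,0,3]]

```text
time_s: 11.9
position: [0.5042, -0.1666, 0.215]
ee_rot: [[-0.688, 0.726, -0.003], [0.726, 0.688, 0.0], [0.002, -0.002, -1.0]]
ft_force: [-0.6, -2.4, -3.3]
gripper_width: 0.0132
```

Request:
drive_tool:
  moves:
    - [0,[-0.6,0,0],[0,0,0]]
    - [0,[-1,0,0],[0,0,0]]

```text
time_s: 12.15
position: [0.5035, -0.1667, 0.2152]
ee_rot: [[-0.688, 0.725, -0.002], [0.725, 0.688, 0.0], [0.001, -0.001, -1.0]]
ft_force: [1.6, -2.4, -6.4]
gripper_width: 0.0126
```

Request:
drive_tool:
  moves:
    - [0,[0,-0.6,0],[0,0,0]]
    - [0,[0,-1,0],[0,0,0]]

```text
time_s: 12.4
position: [0.5035, -0.1676, 0.2153]
ee_rot: [[-0.688, 0.725, -0.002], [0.725, 0.688, 0.0], [0.002, -0.001, -1.0]]
ft_force: [1.2, -1.2, -4.6]
gripper_width: 0.0131
```

Request:
drive_tool:
  moves:
    - [0,[0,-0.6,0],[0,0,0]]
    - [0,[0,-1,0],[0,0,0]]

```text
time_s: 12.65
position: [0.5034, -0.1686, 0.2153]
ee_rot: [[-0.689, 0.725, -0.002], [0.725, 0.689, 0.0], [0.002, -0.001, -1.0]]
ft_force: [0.1, 1.5, -5.0]
gripper_width: 0.0125
```

The stem has sprung up into the socket: the vertical force fell back to the key's own weight. I centre the key and go down to about 16 mm below the stem top.

Request:
drive_tool:
  moves:
    - [0,[0.8,0.8,-1],[0,0,0]]
    - [0,[0.8,0.8,-3],[0,0,0]]
    - [0,[0.8,0.8,-5],[0,0,0]]
    - [0,[0.8,0.8,-5],[0,0,0]]

```text
time_s: 13.15
position: [0.5042, -0.1678, 0.21]
ee_rot: [[-0.689, 0.725, -0.002], [0.725, 0.689, 0.0], [0.002, -0.002, -1.0]]
ft_force: [0.4, -1.5, -5.2]
gripper_width: 0.0128
```

Request:
drive_tool:
  moves:
    - [0,[0,0,-2],[0,0,0]]
    - [0,[0,0,-4],[0,0,0]]
    - [0,[0,0,-6.5],[0,0,0]]
    - [0,[0,0,-6.5],[0,0,0]]

```text
time_s: 13.65
position: [0.5042, -0.1678, 0.2035]
ee_rot: [[-0.689, 0.725, -0.002], [0.725, 0.689, 0.0], [0.002, -0.002, -1.0]]
ft_force: [-0.8, -0.0, -4.1]
gripper_width: 0.0127
```

```bash
python3 - <<'E'
from h import *
s=manip.get_state();print(s['ft_force'],s['position'],s['ft_torque'],s['joint_positions'])
E
```

```text
[-0.76011801 -0.04893164 -4.10793609] [ 0.50420628 -0.16782023  0.20354473] [-0.06799745  0.09229887  0.05936548] [-3.77943383e-01  3.77225447e-01  1.91837582e+00 -8.36221555e-04
  8.48247467e-01 -1.13688404e+00]
```

Request:
drive_tool:
  moves:
    - [0,[0,0,0],[0,0,0]]
    - [0,[0,0,0],[0,0,0]]
    - [0,[0,0,0],[0,0,-2]]
    - [0,[0,0,0],[0,0,-4]]
    - [0,[0,0,0],[0,0,-6]]
    - [0,[0,0,0],[0,0,-8]]
    - [0,[0,0,0],[0,0,-10]]
    - [0,[0,0,0],[0,0,-12]]

```text
time_s: 14.65
position: [0.5044, -0.1679, 0.2038]
ee_rot: [[-0.521, 0.854, -0.002], [0.854, 0.521, 0.0], [0.001, -0.001, -1.0]]
ft_force: [-0.5, -2.8, -3.4]
gripper_width: 0.013
```

```bash
python3 - <<'E'
from h import *
s=manip.get_state();print(s['ft_force'],s['position'],s['ft_torque'])
E
```

```text
[-0.53617513 -2.78621436 -3.44604387] [ 0.504355   -0.16792676  0.20383228] [-0.68678851  0.16401156  0.10267596]
```

Request:
drive_tool:
  moves:
    - [0,[0,-0.2,0],[0,0,-2]]
    - [0,[0,-0.4,0],[0,0,-4]]
    - [0,[0,-0.4,0],[0,0,-6]]
    - [0,[0,-0.4,0],[0,0,-8]]
    - [0,[0,-0.4,0],[0,0,-10]]
    - [0,[0,-0.4,0],[0,0,-12]]
    - [0,[0,-0.4,0],[0,0,-14]]

```text
time_s: 15.52
position: [0.5043, -0.1683, 0.2038]
ee_rot: [[-0.299, 0.954, -0.002], [0.954, 0.299, 0.001], [0.001, -0.001, -1.0]]
ft_force: [0.0, -1.0, -4.2]
gripper_width: 0.0126
```

```bash
python3 - <<'E'
from h import *
s=manip.get_state();print(s['ft_force'],s['position'],s['ft_torque'])
E
```

```text
[ 0.02917588 -1.03662659 -4.15827261] [ 0.50433912 -0.16825279  0.20379713] [-0.40670726  0.17710349  0.12083003]
```

Request:
drive_tool:
  moves:
    - [0,[0,0,0],[0,0,-2]]
    - [0,[0,-0.2,0],[0,0,-4]]
    - [0,[0,-0.3,0],[0,0,-6]]
    - [0,[0,-0.3,0],[0,0,-8]]
    - [0,[0,-0.3,0],[0,0,-10]]
    - [0,[0,-0.3,0],[0,0,-12]]
    - [0,[0,-0.3,0],[0,0,-14]]
    - [0,[0,-0.3,0],[0,0,-16]]

```text
time_s: 16.52
position: [0.5044, -0.1686, 0.2038]
ee_rot: [[-0.024, 1.0, -0.001], [1.0, 0.024, 0.001], [0.001, -0.001, -1.0]]
ft_force: [0.6, -0.3, -3.1]
gripper_width: 0.0128
```

```bash
python3 - <<'E'
from h import *
s=manip.get_state();print(s['ft_force'],s['position'],s['ft_torque'])
E
```

```text
[ 0.59924908 -0.2503376  -3.11038802] [ 0.50435305 -0.16856077  0.20381635] [-0.0931701  -0.07936551  0.12647292]
```

Request:
drive_tool:
  moves:
    - [0,[0,0,0],[0,0,-1.5]]
    - [0,[0,0,0],[0,0,-3]]
    - [0,[0,0,0],[0,0,-4.5]]
    - [0,[0,0,0],[0,0,-6]]

```text
time_s: 17.02
position: [0.5044, -0.1686, 0.2038]
ee_rot: [[0.08, 0.997, -0.001], [0.997, -0.08, 0.002], [0.001, -0.001, -1.0]]
ft_force: [0.8, -0.2, -2.9]
gripper_width: 0.0126
```

```bash
python3 - <<'E'
from h import *
s=manip.get_state();print(s['ft_force'],s['position'],s['ft_torque'])
E
```

```text
[ 0.75539408 -0.16063472 -2.94434583] [ 0.50436274 -0.16858859  0.20381143] [-0.13337648 -0.07261363  0.08186813]
```

Request:
drive_tool:
  moves:
    - [0,[0,0,0],[0,0,-1]]
    - [0,[0,0,0],[0,0,-2]]
    - [0,[0,0,0],[0,0,-3]]

```text
time_s: 17.4
position: [0.5044, -0.1686, 0.2038]
ee_rot: [[0.131, 0.991, -0.001], [0.991, -0.131, 0.002], [0.001, -0.001, -1.0]]
ft_force: [0.7, -0.5, -3.5]
gripper_width: 0.0131
```

```bash
python3 - <<'E'
from h import *
s=manip.get_state();print(s['ft_force'],s['position'],s['ft_torque'])
t=snap('scene','s5.png');cv2.imwrite('pics/g5.png',cv2.resize(t['image'][150:250,180:310],(780,600),interpolation=2))
E
```

```text
[ 0.73574398 -0.48527975 -3.52031648] [ 0.5043626  -0.16858189  0.20380668] [-0.12406208 -0.08238205  0.12742669]
```

View pics/g5.png

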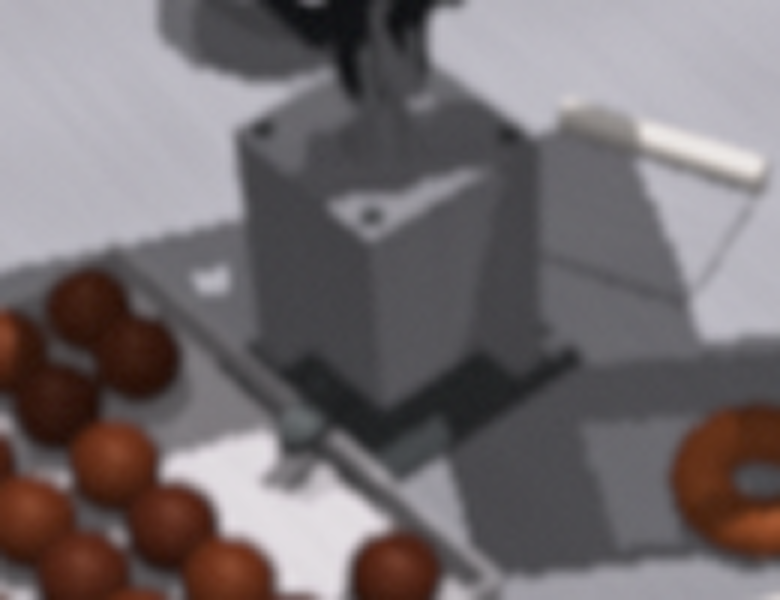

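```bash
python3 - <<'E'
from h import *
s=snap('scene')
for n,p in [('start',(200+203/4-.4,150+292/4-.4)),('now',(180+300/6-.4,150+422/6-.4))]:
    q=onz(s,*p,.035);d=q[:2]-[.5047,-.168];print(n,q,np.linalg.norm(d),np.degrees(np.arctan2(d[1],d[0])))
E
```

```text
start [ 0.53635998 -0.09675646  0.035     ] 0.07796150081189573 66.04007570809607
now [ 0.57901353 -0.13938491  0.035     ] 0.07963243439077518 21.059645536312736
```

Request:
drive_tool:
  moves:
    - [0,[0,0,0],[0,0,-1]]
    - [0,[0,0,0],[0,0,-2]]
    - [0,[0,0,0],[0,0,-2]]

```text
time_s: 17.88
position: [0.5043, -0.1686, 0.2038]
ee_rot: [[0.165, 0.986, -0.001], [0.986, -0.165, 0.002], [0.001, -0.001, -1.0]]
ft_force: [0.5, 0.0, -4.2]
gripper_width: 0.0126
```

```bash
python3 - <<'E'
from h import *
s=manip.get_state();print(s['ft_force'],s['position'],s['ft_torque'])
E
```

```text
[ 0.54163426  0.03950733 -4.18482502] [ 0.50433811 -0.16858813  0.20381576] [-0.03630759 -0.14447647  0.07389857]
```

Request:
drive_tool:
  moves:
    - [0,[0,0,0],[0,0,-1]]
    - [0,[0,0,0],[0,0,-2]]
    - [0,[0,0,0],[0,0,-2]]

```text
time_s: 18.25
position: [0.5043, -0.1686, 0.2038]
ee_rot: [[0.2, 0.98, -0.001], [0.98, -0.2, 0.002], [0.001, -0.001, -1.0]]
ft_force: [1.0, -0.6, -3.1]
gripper_width: 0.0126
```

```bash
python3 - <<'E'
from h import *
s=manip.get_state();print(s['ft_force'],s['position'],s['ft_torque'])
t=snap('scene','s6.png');cv2.imwrite('pics/g6.png',cv2.resize(t['image'][150:250,180:310],(780,600),interpolation=2))
E
```

```text
[ 0.97035331 -0.58077984 -3.10536525] [ 0.50433117 -0.1685942   0.2038024 ] [-0.0487637  -0.1378895   0.05781438]
```

View pics/g6.png

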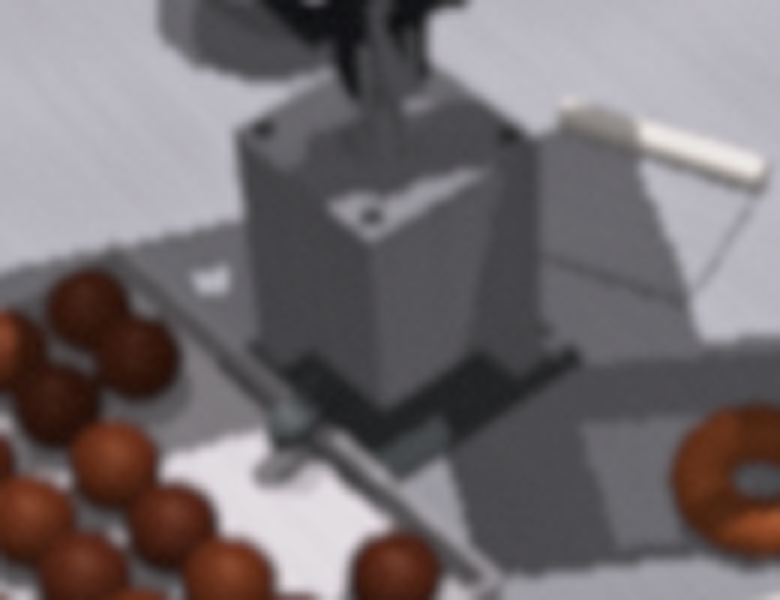

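Request:
drive_tool:
  moves:
    - [0,[0,0,0],[0,0,-1]]
    - [0,[0,0,0],[0,0,-2]]
    - [0,[0,0,0],[0,0,-2]]

```text
time_s: 18.68
position: [0.5043, -0.1686, 0.2038]
ee_rot: [[0.234, 0.972, -0.001], [0.972, -0.234, 0.002], [0.001, -0.001, -1.0]]
ft_force: [-0.3, 0.2, -3.2]
gripper_width: 0.0128
```

```bash
python3 - <<'E'
from h import *
s=manip.get_state();print(s['ft_force'],s['position'],s['ft_torque'])
E
```

```text
[-0.34269058  0.18539419 -3.16664414] [ 0.50433026 -0.16857772  0.20379235] [-0.05080932 -0.15856992  0.05890088]
```

Request:
drive_tool:
  moves:
    - [0,[0,0,0],[0,0,-1]]
    - [0,[0,0,0],[0,0,-1.5]]
    - [0,[0,0,0],[0,0,-1.5]]

```text
time_s: 19.05
position: [0.5043, -0.1686, 0.2038]
ee_rot: [[0.259, 0.966, -0.001], [0.966, -0.259, 0.002], [0.001, -0.001, -1.0]]
ft_force: [0.8, -0.7, -3.3]
gripper_width: 0.0127
```

```bash
python3 - <<'E'
from h import *
s=manip.get_state();print(s['ft_force'],s['position'],s['ft_torque'])
t=snap('scene','s7.png');cv2.imwrite('pics/g7.png',cv2.resize(t['image'][150:250,180:310],(780,600),interpolation=2))
E
```

```text
[ 0.83784896 -0.67524941 -3.29471354] [ 0.50431886 -0.16859725  0.20380556] [-0.13597935 -0.20448256  0.13120749]
```

View pics/g7.png

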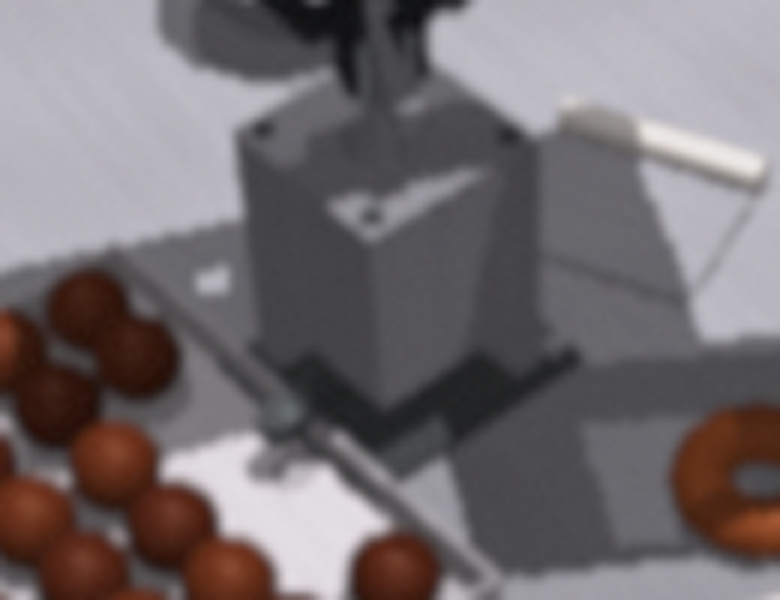

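Request:
drive_tool:
  moves:
    - [0,[0,0,0],[0,0,-0.7]]
    - [0,[0,0,0],[0,0,-1.2]]
    - [0,[0,0,0],[0,0,-1.2]]

```text
time_s: 19.48
position: [0.5043, -0.1686, 0.2038]
ee_rot: [[0.279, 0.96, -0.001], [0.96, -0.279, 0.002], [0.001, -0.001, -1.0]]
ft_force: [0.8, 0.2, -3.3]
gripper_width: 0.0131
```

```bash
python3 - <<'E'
from h import *
for i in range(2):
    t=snap('scene');s=manip.get_state();print(s['ft_torque'])
cv2.imwrite('pics/g8.png',cv2.resize(t['image'][150:250,180:310],(780,600),interpolation=2))
E
```

```text
[-0.11134803 -0.15519392  0.06609801]
[-0.05705878 -0.18793021  0.10747605]
```

Request:
drive_tool:
  moves:
    - [0,[0,0,0],[0,0,-0.7]]
    - [0,[0,0,0],[0,0,-1.2]]
    - [0,[0,0,0],[0,0,-1.2]]

```text
time_s: 19.95
position: [0.5043, -0.1686, 0.2038]
ee_rot: [[0.299, 0.954, -0.001], [0.954, -0.299, 0.002], [0.001, -0.001, -1.0]]
ft_force: [0.8, -1.3, -2.8]
gripper_width: 0.0129
```

```bash
python3 - <<'E'
from h import *
for i in range(3):
    t=snap('scene');s=manip.get_state();print(s['ft_torque'],s['time_s'])
cv2.imwrite('pics/g9.png',cv2.resize(t['image'][150:250,180:310],(780,600),interpolation=2))
E
```

```text
[-0.02083328 -0.21885161  0.19517188] 20.0
[-0.01703409 -0.22551779  0.24599619] 20.05
[-0.09575959 -0.17658655  0.22862628] 20.1
```

View pics/g9.png

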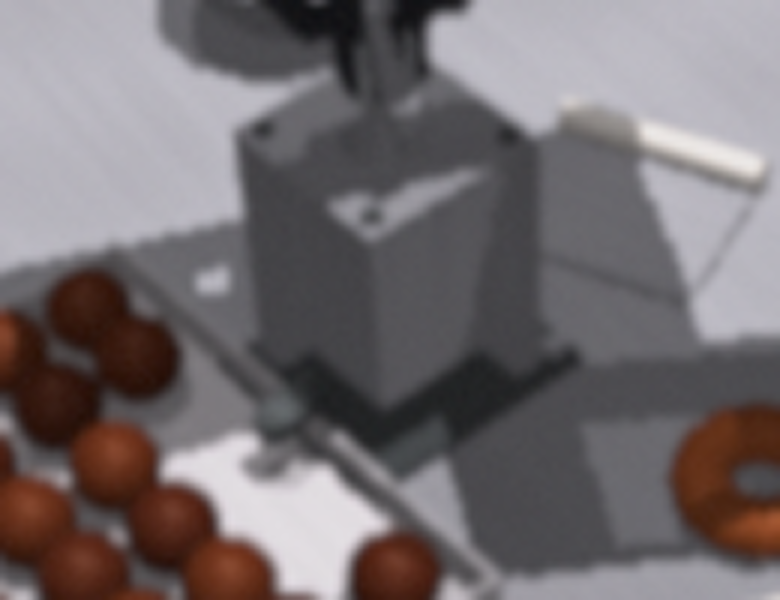

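The torque rose to 0.23 N m, so the lock is at its stop. I back off into the play to relax the key, then draw it out.

Request:
drive_tool:
  moves:
    - [0,[0,0,0],[0,0,2]]
    - [0,[0,0,0],[0,0,5]]
    - [0,[0,0,0],[0,0,7.5]]
    - [0,[0,0,0],[0,0,7.5]]

```text
time_s: 20.6
position: [0.5042, -0.1685, 0.2037]
ee_rot: [[0.171, 0.985, -0.001], [0.985, -0.171, 0.002], [0.002, -0.002, -1.0]]
ft_force: [-0.3, -0.2, -4.7]
gripper_width: 0.0126
```

```bash
python3 - <<'E'
from h import *
s=manip.get_state();print(s['ft_force'],s['ft_torque'],s['time_s'])
E
```

```text
[-0.28921794 -0.24715091 -4.72589652] [ 0.07124847  0.01330721 -0.00834925] 20.6
```

Request:
drive_tool:
  moves:
    - [0,[0,0,3],[0,0,0]]
    - [0,[0,0,7],[0,0,0]]
    - [0,[0,0,12],[0,0,0]]
    - [0,[0,0,18],[0,0,0]]
    - [0,[0,0,26],[0,0,0]]
    - [0,[0,0,34],[0,0,0]]
    - [0,[0,0,36],[0,0,0]]

```text
time_s: 21.48
position: [0.5046, -0.1687, 0.2406]
ee_rot: [[0.172, 0.985, -0.0], [0.985, -0.172, 0.001], [0.001, -0.0, -1.0]]
ft_force: [-0.0, -0.3, -3.9]
gripper_width: 0.0128
```

Request:
drive_tool:
  moves:
    - [0,[0,0,10],[0,0,0]]
    - [0,[0,0,22],[0,0,0]]
    - [0,[0,0,36],[0,0,0]]
    - [0,[0,0,50],[0,0,0]]
    - [0,[0,0,64],[0,0,0]]
    - [0,[0,0,80],[0,0,0]]
    - [0,[0,0,96],[0,0,0]]
    - [0,[0,0,108],[0,0,0]]
    - [0,[0,0,110],[0,0,0]]

```text
time_s: 22.6
position: [0.5047, -0.1687, 0.3507]
ee_rot: [[0.172, 0.985, 0.0], [0.985, -0.172, 0.001], [0.001, -0.0, -1.0]]
ft_force: [0.8, 0.4, -4.3]
gripper_width: 0.0125
```

```bash
python3 - <<'E'
from h import *
s=manip.get_state();print(s['ft_force'],s['position'],s['ft_torque'],s['time_s'])
t=snap('scene','s10.png')
q=onz(t,*(180+278/6-.4,150+410/6-.4),.035);d=q[:2]-[.5047,-.168];print(np.degrees(np.arctan2(d[1],d[0])))
u=snap('side');i=np.hstack([cv2.resize(t['image'][110:260,180:280],(400,600),interpolation=2),cv2.resize(u['image'][180:330,250:350],(400,600),interpolation=2)])
cv2.imwrite('pics/g10.png',i)
E
```

```text
[ 0.81108905  0.43748988 -4.30949313] [ 0.50466342 -0.16871233  0.35072546] [ 0.02069234 -0.01658222  0.02091267] 22.6
11.422650189757725
```

View pics/g10.png

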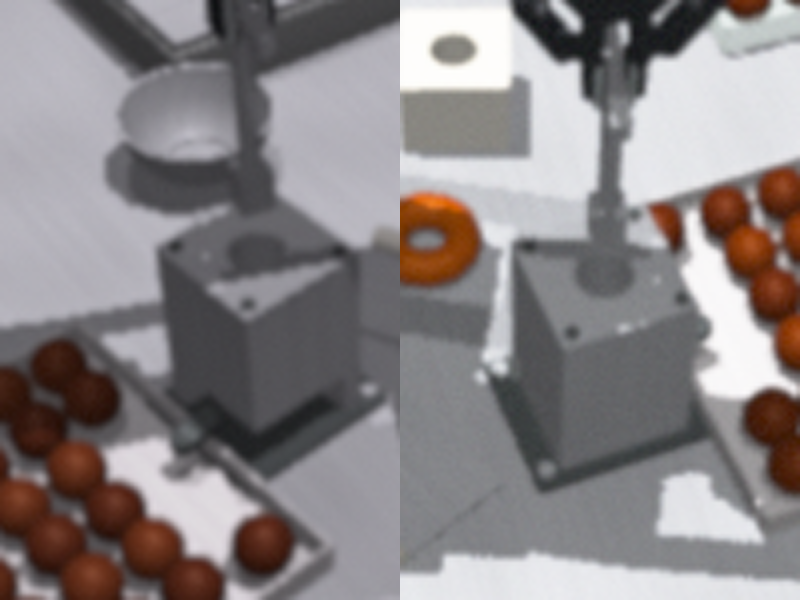

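The arm has turned about 54° and sits over the rim, and the key is out. Now I measure the empty hole in the stand.

```bash
python3 - <<'E'
from h import *
t=snap('scene');u=snap('side')
i=np.hstack([cv2.resize(t['image'][235:300,295:360],(400,400),interpolation=2),cv2.resize(u['image'][170:235,235:300],(400,400),interpolation=2)])
cv2.imwrite('pics/g11.png',i)
for s,c in((t,(326,257)),(u,(264,191))):
    g=cv2.cvtColor(s['image'],6);x,y=c
    print(g[y-8:y+9,x-12:x+13])
E
```

```text
[[230 232 234 234 233 234 234 234 233 234 234 233 234 234 234 234 234 234
  234 234 234 234 234 233 225]
 [234 234 234 234 234 234 234 234 234 234 234 234 234 234 234 234 234 234
  235 234 234 235 234 234 231]
 [234 234 233 234 233 234 234 235 234 234 233 233 233 234 233 234 234 234
  235 234 234 234 234 234 233]
 [234 234 234 234 234 234 234 233 232 230 227 225 225 227 229 231 232 233
  234 234 234 234 234 234 234]
 [234 234 234 235 234 233 232 227 223 214 202 197 196 200 210 217 225 230
  232 234 234 234 234 234 234]
 [234 234 234 234 234 230 223 209 190 172 157 150 150 153 164 178 194 214
  226 231 233 234 234 234 234]
 [235 234 235 234 230 222 196 169 148 130 118 112 111 112 118 130 150 174
  201 223 231 234 234 234 234]
 [234 234 234 232 225 198 160 131 117 109 104 100  99  98  98 100 111 130
  161 197 223 232 234 234 234]
 [235 234 234 230 214 173 132 113 110 106 102  98  98  96  95  94  94 102
  124 164 205 226 233 234 234]
 [234 234 234 228 202 151 117 110 108 105 101  99  97  97  94  93  93  91
  100 136 183 220 232 234 234]
 [234 234 233 227 194 143 114 108 106 104 101  98 
[... 1771 characters left out ...]
28 132 131 135 131 132 130 140 176 232
  251 253 253 253 253 253 252]
 [253 253 253 253 252 241 195 151 134 135 136 133 135 139 144 168 214 246
  252 253 253 253 253 253 252]
 [253 253 253 253 253 251 239 208 174 160 153 154 159 169 194 222 244 252
  253 253 253 253 253 253 252]
 [253 253 253 253 253 253 251 245 234 225 221 217 221 230 241 249 252 253
  253 253 253 253 253 253 252]
 [253 253 253 253 253 253 253 253 252 251 250 249 251 252 252 253 253 253
  253 253 253 253 253 253 252]
 [253 253 253 253 253 253 253 253 253 253 253 253 253 253 253 253 253 253
  253 253 253 253 253 253 251]
 [253 253 253 253 253 253 253 253 253 253 253 253 253 253 253 253 253 253
  253 253 253 253 253 253 249]]
```

View pics/g11.png

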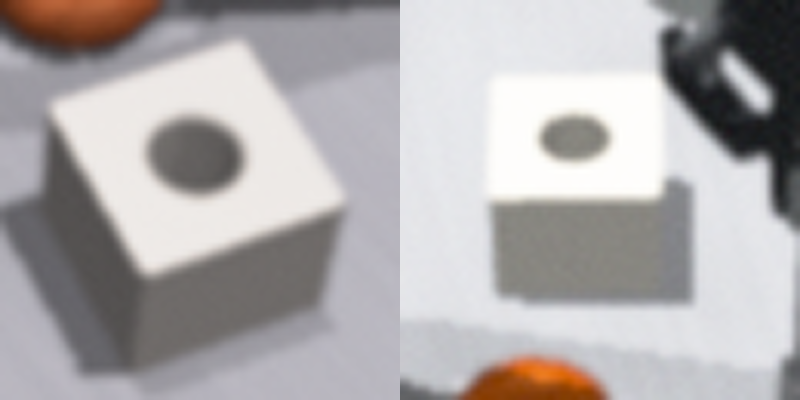

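The hole's ellipse is clear in both pictures: crop left (195,154), right (574,136). I compute its centroid, and the shaft's in the same way so I can carry the offset across.

```bash
python3 - <<'E'
from h import *
t=snap('scene');u=snap('side')
out=[]
for s,c,th in((t,(326,259),170),(u,(263,191),190)):
    g=cv2.cvtColor(s['image'],6);x,y=c
    w=(g[y-11:y+12,x-12:x+13]<th).astype(np.uint8)
    w=cv2.resize(g[y-13:y+14,x-14:x+15],None,fx=8,fy=8,interpolation=cv2.INTER_CUBIC)<th
    n,l,st,ce=cv2.connectedComponentsWithStats(w.astype(np.uint8))
    k=l[13*8+4,14*8+4];p=(ce[k]+.5)/8-.5+[x-14,y-13]
    out.append((s,p));print(p,st[k],onz(s,*p,.075))
print(tri(*[ray(s,*p) for s,p in out]))
E
```

```text
[326.39189649 259.87970782] [  56   64  126  102 9917] [0.4680261  0.14768022 0.075     ]
[262.84098063 191.96513317] [  70   86   90   59 4130] [0.46780841 0.14973164 0.075     ]
[0.46805039 0.14835552 0.0760157 ]
```

Request:
drive_tool:
  moves:
    - [0,[-3,25,0],[0,0,0]]
    - [0,[-8,70,0],[0,0,0]]
    - [0,[-14,120,0],[0,0,0]]
    - [0,[-20,170,0],[0,0,0]]
    - [0,[-26,220,0],[0,0,0]]
    - [0,[-32,270,0],[0,0,0]]
    - [0,[-36,305,0],[0,0,0]]
    - [0,[-37,317,-20],[0,0,0]]
    - [0,[-37,317,-50],[0,0,0]]
    - [0,[-37,317,-60],[0,0,0]]

```text
time_s: 24.15
position: [0.4664, 0.1484, 0.2882]
ee_rot: [[0.171, 0.985, -0.004], [0.985, -0.171, 0.001], [0.0, -0.004, -1.0]]
ft_force: [-0.2, 0.0, -4.2]
gripper_width: 0.013
```

```bash
python3 - <<'E'
from h import *
s=manip.get_state();print(s['ft_force'],s['position'],s['ft_torque'],s['time_s'])
t=snap('scene');u=snap('side')
P=s['position'].copy();P[2]=.1375
print(proj(t,P),proj(u,P))
i=np.hstack([cv2.resize(t['image'][205:280,305:355],(400,600),interpolation=2),cv2.resize(u['image'][145:220,240:290],(400,600),interpolation=2)])
cv2.imwrite('pics/g12.png',i)
E
```

```text
[-0.15757357  0.04115997 -4.19554106] [0.466359   0.14835822 0.28820336] [0.01183101 0.09015004 0.01309379] 24.15
[329.69070257 244.04995417] [261.96399879 178.45839505]
```

View pics/g12.png

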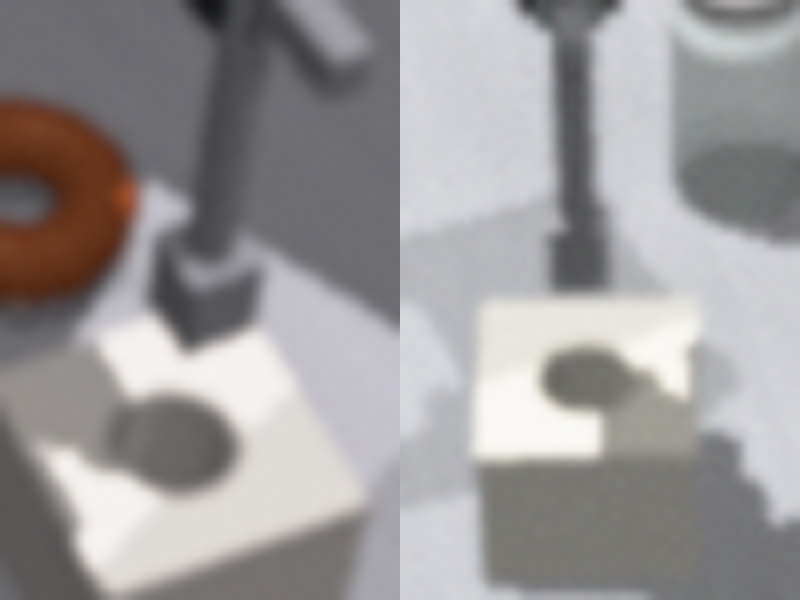

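Request:
drive_tool:
  moves:
    - [0,[0.5,0,-12],[0,0,0]]
    - [0,[0.5,0,-26],[0,0,0]]
    - [0,[0.5,0,-42],[0,0,0]]
    - [0,[0.5,0,-58],[0,0,0]]
    - [0,[0.5,0,-68],[0,0,0]]
    - [0,[0.5,0,-72],[0,0,0]]
    - [0,[0.5,0,-72],[0,0,0]]

```text
time_s: 25.12
position: [0.4679, 0.1484, 0.2178]
ee_rot: [[0.172, 0.985, -0.001], [0.985, -0.172, 0.002], [0.001, -0.001, -1.0]]
ft_force: [-0.3, 0.2, -3.6]
gripper_width: 0.0125
```

Request:
drive_tool:
  moves:
    - [0,[0,0,-8],[0,0,0]]
    - [0,[0,0,-18],[0,0,0]]
    - [0,[0,0,-28],[0,0,0]]
    - [0,[0,0,-38],[0,0,0]]
    - [0,[0,0,-45],[0,0,0]]
    - [0,[0,0,-48],[0,0,0]]
    - [0,[0,0,-48],[0,0,0]]

```text
time_s: 26.0
position: [0.4678, 0.1484, 0.1697]
ee_rot: [[0.172, 0.985, -0.001], [0.985, -0.172, 0.002], [0.001, -0.002, -1.0]]
ft_force: [1.1, 0.3, -4.1]
gripper_width: 0.0129
```

Request:
drive_tool:
  moves:
    - [0,[0,0,-1.5],[0,0,0]]
    - [0,[0,0,-3],[0,0,0]]
    - [0,[0,0,-4],[0,0,0]]
    - [0,[0,0,-4],[0,0,0]]

```text
time_s: 26.5
position: [0.4678, 0.1484, 0.1658]
ee_rot: [[0.172, 0.985, -0.001], [0.985, -0.172, 0.002], [0.001, -0.001, -1.0]]
ft_force: [-0.4, -0.8, -3.4]
gripper_width: 0.0128
```

Request:
drive_tool:
  moves:
    - [0,[0,0,-0.7],[0,0,0]]
    - [0,[0,0,-1.2],[0,0,0]]
    - [0,[0,0,-1.2],[0,0,0]]

```text
time_s: 26.88
position: [0.4684, 0.1486, 0.1655]
ee_rot: [[0.172, 0.985, 0.0], [0.985, -0.172, 0.002], [0.002, 0.0, -1.0]]
ft_force: [-2.6, -0.3, 13.4]
gripper_width: 0.0131
```

Request:
drive_tool:
  moves:
    - [0,[0,0,-0.5],[0,0,0]]
    - [0,[0,0,-1],[0,0,0]]
    - [0,[0,0,-1],[0,0,0]]

```text
time_s: 27.25
position: [0.4689, 0.1487, 0.1654]
ee_rot: [[0.172, 0.985, 0.002], [0.985, -0.172, 0.002], [0.003, 0.001, -1.0]]
ft_force: [-5.7, -1.3, 31.4]
gripper_width: 0.013
```

The key is on the floor, with contact at TCP z 0.1656. I relieve the press, then open.

Request:
drive_tool:
  moves:
    - [0,[0,0,1],[0,0,0]]
    - [0,[0,0,1.8],[0,0,0]]
    - [0,[0,0,1.8],[0,0,0]]

```text
time_s: 27.62
position: [0.468, 0.1485, 0.1655]
ee_rot: [[0.172, 0.985, -0.001], [0.985, -0.172, 0.002], [0.002, -0.001, -1.0]]
ft_force: [-0.7, 0.3, 1.7]
gripper_width: 0.0128
```

Request:
drive_tool:
  moves:
    - [8,[0,0,0],[0,0,0]]
    - [16,[0,0,0],[0,0,0]]
    - [25,[0,0,0],[0,0,0]]
    - [50,[0,0,0],[0,0,0]]
    - [100,[0,0,0],[0,0,0]]
    - [100,[0,0,0],[0,0,0]]
    - [100,[0,0,0],[0,0,0]]
    - [100,[0,0,0],[0,0,0]]

```text
time_s: 28.62
position: [0.4678, 0.1484, 0.1654]
ee_rot: [[0.172, 0.985, -0.001], [0.985, -0.172, 0.002], [0.001, -0.001, -1.0]]
ft_force: [-0.3, -1.0, -0.1]
gripper_width: 0.0852
```

```bash
python3 - <<'E'
from h import *
s=manip.get_state();print(s['ft_force'],s['position'],s['gripper_width'],s['time_s'])
t=snap('scene');u=snap('side')
i=np.hstack([cv2.resize(t['image'][205:295,300:360],(400,600),interpolation=2),cv2.resize(u['image'][145:235,235:295],(400,600),interpolation=2)])
cv2.imwrite('pics/g13.png',i)
E
```

```text
[-0.25503087 -0.98401487 -0.06335005] [0.46782496 0.14843504 0.16539474] 0.08523481003395506 28.625
```

View pics/g13.png

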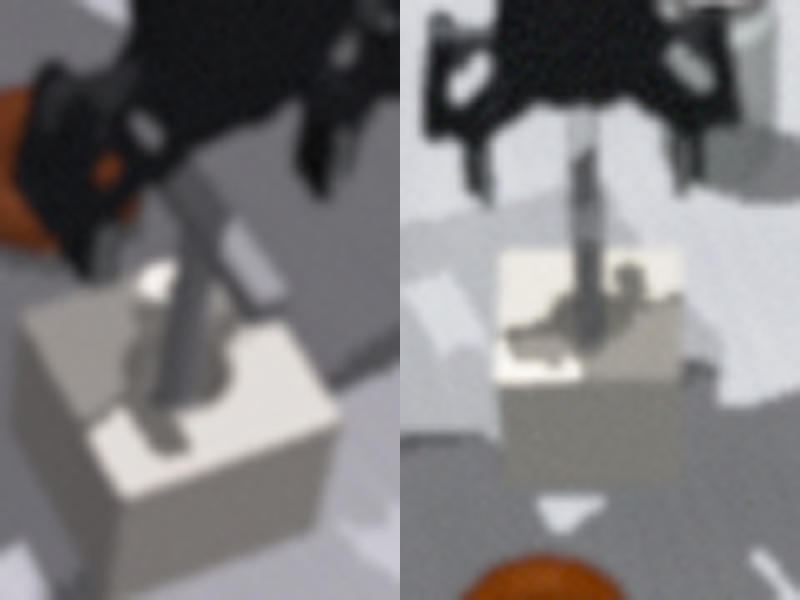

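The jaws are clear on both sides and the key stands upright. I go straight up.

Request:
drive_tool:
  moves:
    - [100,[0,0,8],[0,0,0]]
    - [100,[0,0,25],[0,0,0]]
    - [100,[0,0,60],[0,0,0]]
    - [100,[0,0,110],[0,0,0]]
    - [100,[0,0,150],[0,0,0]]
    - [100,[30,60,160],[0,0,0]]
    - [100,[50,110,160],[0,0,0]]
    - [100,[50,110,160],[0,0,0]]
    - [100,[50,110,160],[0,0,0]]

```text
time_s: 29.85
position: [0.5173, 0.2582, 0.3254]
ee_rot: [[0.171, 0.985, -0.002], [0.985, -0.171, 0.001], [0.001, -0.002, -1.0]]
ft_force: [0.3, -0.6, -0.1]
gripper_width: 0.0852
```

```bash
python3 - <<'E'
from h import *
s=manip.get_state();print(s['ft_force'],s['position'],s['time_s'])
t=snap('scene','e1.png');u=snap('side','e2.png')
i=np.hstack([cv2.resize(t['image'][150:300,200:350],(400,400),interpolation=2),cv2.resize(u['image'][150:300,210:360],(400,400),interpolation=2)])
cv2.imwrite('pics/g14.png',i)
P=[.468,.1485]
for z in (.012,.075,.171): print(z,(np.array(proj(t,P+[z]))-[200,150])*400/150,(np.array(proj(u,P+[z]))-[210,150])*400/150+[400,0])
E
```

```text
[ 0.32236632 -0.55794305 -0.11675692] [0.51732153 0.25820813 0.32536831] 29.85
0.012 [331.25912019 331.98933762] [542.61462057 147.76461998]
0.075 [337.63696882 293.57807011] [541.27936932 112.5653827 ]
0.171 [348.52894999 227.60127051] [539.10563789  54.8545161 ]
```

View pics/g14.png

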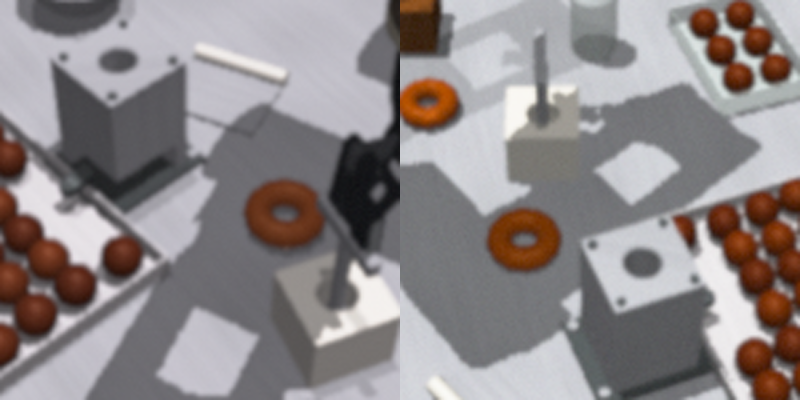

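View pics/e2.png

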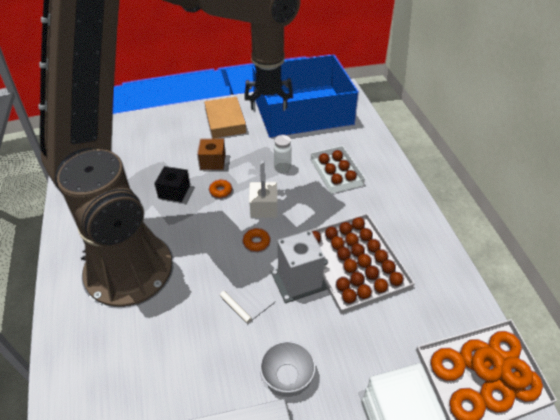

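The key stands upright in the white stand with its bar at the expected height. The arm is over the rim, and the bystanders are at the same pixels as at the start. I hand in.

```bash
python3 -c "
from bench import manip
print(manip.hand_in())"
```

```text
the job is handed in; nothing more can be done
None
```

The job is done and handed in at about 30 s of the 72 s allowed; `hand_in()` gave no verdict.

**What I did**
- **Fit:** I read the stem's angle down the shaft with the wrist camera and took the key from the white stand. It first landed on top of the stem at about 5–6 N. A small search by touch in shift and turn found the flats, and I seated the key about 16 mm below the stem's top.
- **Turn:** I turned it clockwise until the torque rose from about 0.1 to between 0.20 and 0.25 N m at the stop. I then eased back into the play before drawing the key out.
- **Return:** I lowered the key to the stand's floor, eased off the pressure and opened the fingers.

**Last checks**
- **Lock:** pictures put the arm over the tray rim, turned about 54° from its start. That is slightly more than the 51.6° to the stop, within my measuring error.
- **Key:** it stands upright in the stand, with its bar at the expected height. The gripper is clear.
- **Bystanders:** those I could see were at the same pixels as at the start.

**What went less well**
- I pressed the key on the stand's floor with up to about 35 N for a moment before easing off.
- At the stop the torque peaked at 0.246 N m on a noisy reading, close to the 0.25 N m damage figure.

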